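Let the ratchet feed wheel back one notch

ROBOT

A 6-joint arm with a two-finger parallel gripper is mounted at the origin on the work surface; the furniture and walls round the work are solid. World frame = base frame: x ahead of the robot, y to its left, z up, the work surface at z = 0. Lengths are in m, angles in degrees, forces in N, time in s.
With the tool pointing down it reaches from about 0.25 to 0.8 m from the base axis. Payload 3.9 kg.
Tool frame: the origin (TCP) lies on the centre line of the jaws, within the pads' length; the fingertips stand 8 mm ahead of it and the grasp point (between the pads) lies 11 mm behind it (robot.finger_overhang is the distance from the TCP to the fingertips, in m); z points along the fingers, y is the line along which they close (so a half turn about z gives the same grasp; the last joint's range is limited). The gripper opens to 85 mm and grips with 20 to 120 N. Pads are 22 mm wide; open, the fingers measure 114 mm over their backs; the gripper's body (76 mm by 85 mm) begins 54 mm behind the grasp point. The pads swing forward as they close: fully open they stand 13 mm farther back than shut.
Start: joints at [66.291, 14.897, -7.913, 67.191, 0, 90], TCP at [0.211, 0.481, 0.239] pointing down, gripper open.
Joint ranges: [-159.42, 159.42], [-47.68, 98.78], [-73.54, 78.23], [-108.79, 121.32], [-90, 84.71], [-180, 180]. Speed limits (degrees/s): [147.25, 147.25, 180, 180, 180, 180].

INTERFACE

Orientations are given as a 3x3 rotation matrix whose columns are the frame's x, y, z axes.
In Python, from rig import robot gives the robot as it stands. The module is installed in compiled form; this text tells all that it offers.
- The arm moves only by the shell command python3 -m inch 'ROWS' [OPENING]. ROWS is JSON, a list that holds one entry, the list of rows, each a list of 4 numbers: the shift along the world's x, y, z in cm, then the turn about the world's z in degrees. A call has 1 to 10 rows; each row is the pose to reach, as a shift and turn from the pose commanded when the call began; what a row does not reach only later rows make up. A row lasts 1/12 s, in which the tool goes at most 41.7 mm and 7.16 degrees, less where a joint would pass 70% of its speed; a pose out of reach is approached as far as the arm can. A call with a gripper value outside its range is refused whole. OPENING is the closure, from 0 (fully open) to 1 (shut), set as the call begins (- or left out, the last holds). The fingers move at their own pace and stop on an object; the grip force is fixed at half the most. Time passes only in rows, so rows that repeat a pose let the fingers close. It gives the time, the measured TCP pose, the force, the opening and the grip force at its end, in the units of the state.
- robot.get_state(): the state, without advancing time (a new reading comes with each control period).
- robot.get_image(name): name is "scene" or "top" or "wrist"; returns (picture, depth): 400x640x3 uint8, red, green, blue; 400x640 float32, m along the optical axis (not along the pixel's ray), 0 where there is no reading.
- robot.camera_model(name): a dict with "K" (3x3 intrinsics, pixels), "world_from_camera" (4x4, takes a point from camera to world coordinates); the wrist camera has in their place "hand_eye" (4x4, takes a point from camera to tool coordinates, whose origin is the TCP and whose axes are the flange's). Camera axes: x right, y up, looking along -z (the intrinsics and any distortion apply to the point x, -y, -z); pixel columns grow to the right and rows downward; lengths in m; the calibration is good to about 2 mm. A picture is of the moment at which its call begins: read the wrist's pose just before it. camera_model takes no time and is no camera call.
- robot.finish_job(): hands the job in; it is judged then, once.
Trained networks look in the newest picture that a camera, given by its name, has taken for a name from the list of things; names that differ only in an ending like _2 or _b are one class to them, and where a whole thing is asked for, a point or a joint stands for the part that bears it (a point fixed in the world has none). Each returns a list of dicts, best first, with "p" (0 to 1); they miss things now and then, are a little off and sometimes report something else, mostly with a low value. They report only what shows in the picture. A call takes as long as a camera call.
- robot.spot_in(label, camera): "centre" ([x, y, z] in m, in the coordinates of the camera as it stood for that picture, good to about 4 mm: the middle of the surface that is visible of it).
- robot.tip_of(label, camera): "centre" ([x, y, z] in m, in the coordinates of the camera as it stood for that picture, good to about 4 mm: a listed point, or the origin of a listed thing).
The state is a dict: "t": time; "joints": joint angles; "qd": joint speeds; "effort": joint torques, N m; "position": TCP position; "tcp_rot": TCP orientation; "force": force on the tool from outside, world axes, zero at the start; "wrist_torque": the same for the moment, N m; "finger_gap": finger opening in m; "grip_force": force on a finger pad.
Only numpy, scipy, OpenCV 4.12 (cv2) and the standard library are available. Lean on these libraries where they do the work, as an engineer would, in place of code of your own. Each camera call takes 0.05 s, during which the arm holds its last target. There are 200 camera calls.

TASK

Let the toothed feed wheel back by one notch: with a fingertip tip the pawl's red-ball lever over, away from the wheel, so that the yellow pawl lifts and stays up, then push the wheel backward (counter-clockwise seen from above) by one tooth, then tip the lever back so that the pawl drops fully home in the next gap. Everything is done by pushing with a fingertip, nothing needs gripping; leave the loose things around the ratchet where they stand.

Things in the scene. Friction and masses are not known exactly. Their poses are not given: they have to be found in the camera images.
- ratchet_base: Green ratchet stand fixed to the bench; round foot 190 mm across, 12 mm high, with a tongue to its own +y that carries the pawl. Origin on the wheel's axis at bench height, z up; it stands anywhere in a patch of 6 by 15 cm, turned by -0.4 to 0.4 rad. In its frame: the pawl's hinge runs along x at y = 150 mm, 62 mm up, held by two cheeks at x = +22 and -34 mm (tops 75 mm up); the lever stands beside them at x = -57 mm.
- wheel_top (a point): Centre of the pale metal feed wheel at the height of its upper face, 30 mm above the bench (fixed point, does not turn). Wheel: disc of 218 mm diameter with 8 dark saw teeth on its rim (radius 90 to 108 mm, rising 12 mm), 8 upright black pegs, and a white ferrule ring (68 mm diameter, top 56 mm above the bench) fixed in the middle.
- peg (a point): Centre of the top of one of the 8 black pegs, which are alike, 45 degrees apart, on a circle of 75 mm radius about the wheel's axis. Each is 12 mm in diameter and stands 45 mm up from the wheel's face, its top 75 mm above the bench. Push any of them sideways with a finger to turn the wheel. It turns with the wheel; this one lies along the base's +x at joint value 0.
- feed_wheel (a joint): Angle of the wheel (rad), growing counter-clockwise seen from above, which is backward. One notch is 0.785. It starts between -0.23 and 0.0; with the pawl down it can go back only to about +0.10, where a tooth's steep face meets the pawl. The pawl drops fully into the next gap when the wheel stands between about 0.42 and 0.87 (0.65 is the middle). It has light friction (about 2 N at a peg) and stays where it is left.
- pawl (a joint): Angle of the yellow pawl with its lever (rad): 0 is down between the teeth on its stop, 1.31 is fully lifted on its other stop; its nose clears the teeth above about 0.25. It is a tumbler: the heavy ball makes it fall to the nearer stop by itself, tipping over near 0.8 (lever 11 degrees past upright, away from the wheel), and stay there. Pushing the ball takes under 1 N.
- red_ball (a point): Centre of the red ball, 28 mm in diameter, on the pawl's lever, 60 mm from the hinge. Pawl down: the lever leans 35 degrees toward the wheel, the ball 111 mm above the bench and 116 mm from the wheel's axis along the base's +y (x = -57 mm). Pawl lifted: it leans 40 degrees away from the wheel, the ball 108 mm up and 189 mm along +y. Between them the ball rises to 122 mm.
- pawl_nose_tip (a point): Middle of the underside of the pawl's square nose, 14 mm wide; 34 mm above the bench when the pawl is down, 4 mm above the wheel's face.
- pin_tin: Loose grey open tin, 68x60x24 mm, origin under its centre, on the bench beside the wheel at the base's -y. To be left alone.
- brush_head: Loose brush head standing bristles up in a white ferrule, 74 mm wide and 74 mm high, origin under its centre. To be left alone.
- wax_lump: Loose lump of orange wax, 32x42x27 mm, origin under its centre. To be left alone.

How it is judged (in metres and radians):
On the way, in this order (a step that is already met when the one before it is completed fails the run):
1. the pawl is lifted and stays up, the wheel not yet let back (value of joint pawl above 1.1 rad and value of joint feed_wheel below 0.2 rad), for 0.2 s.
2. with the pawl up, the wheel is pushed back one notch (value of joint pawl above 1 rad and value of joint feed_wheel between 0.4 and 0.92 rad), for 0.2 s.
At the end, for the whole second after the job is handed in: The pawl is down on its stop (within 0.06 rad) in the gap one notch on, the wheel standing still between 0.40 and 0.92 rad (value of joint pawl below 0.06 rad and value of joint feed_wheel between 0.4 and 0.92 rad and velocity of joint feed_wheel between -0.05 and 0.05 rad/s); the robot touches nothing.
It fails at once if a loose thing by the ratchet is shifted by more than 20 mm or lifted (distance of any of pin_tin, brush_head, wax_lump from where it was at the start of the episode above 0.02 m).
It fails at once if the brush head is tipped over (angle between brush_head's own z axis and vertical above 0.5 rad).
It also fails if it takes over 53 s, if anything falls off the work surface, if the arm or the gripper's body presses on something with over 40 N, if the wrist force passes 120 N, or if a joint passes its speed limit or range.

## Working session

There is one attempt and no reset: what is moved stays moved. The work goes in short steps, Python scripts to look and compute and a shell command to move; the robot and the scene stay as the last step left them, time stands still between calls to the robot, and variables do not carry over. Pictures are saved under pics/ and viewed, at most 10 in all, crops included, and the job is handed in when it is done.

```bash
mkdir -p pics; cat > h.py <<'E'
from rig import robot
import numpy as np, cv2
def look(cam,name=None):
    s=robot.get_state(); im,d=robot.get_image(cam); m=robot.camera_model(cam)
    if cam=="wrist":
        T=np.eye(4);T[:3,:3]=s["tcp_rot"];T[:3,3]=s["position"];T=T@m["hand_eye"]
    else: T=np.array(m["world_from_camera"])
    if name: cv2.imwrite("pics/"+name,im[:,:,::-1])
    return im,d,np.array(m["K"]),T
def tip(l,cam,T):
    return [(round(r["p"],2),np.round((T@np.r_[r["centre"],1])[:3],4).tolist()) for r in robot.tip_of(l,cam)]
E
python3 - <<'E'
from h import *
print({k:v for k,v in robot.get_state().items() if k in("t","position","tcp_rot","finger_gap")})
for c in("top","scene"):
    im,d,K,T=look(c,c+"0.png")
    for l in("ratchet_base","wheel_top","red_ball","peg","pawl_nose_tip","pin_tin","brush_head","wax_lump"): print(c,l,tip(l,c,T)[:8])
E
```

```text
{'t': 0.0, 'position': array([0.2108354 , 0.48007228, 0.23847881]), 'tcp_rot': array([[-9.15588765e-01,  4.02115138e-01, -7.93192825e-04],
       [ 4.02115919e-01,  9.15587074e-01, -1.75993567e-03],
       [ 1.85403225e-05, -1.93033279e-03, -9.99998137e-01]]), 'finger_gap': 0.08525683352008345}
top ratchet_base [(0.93, [0.5351, -0.0308, -0.0032]), (0.27, [0.6102, -0.0196, 0.0735])]
top wheel_top [(0.59, [0.5362, -0.0311, 0.0327])]
top red_ball [(0.85, [0.4524, 0.0758, 0.1131])]
top peg [(0.67, [0.6075, -0.0205, 0.0765])]
top pawl_nose_tip [(0.88, [0.5161, 0.0713, 0.0325])]
top pin_tin [(0.87, [0.4926, -0.205, 0.0006])]
top brush_head [(0.81, [0.3731, -0.1195, -0.0002])]
top wax_lump [(0.75, [0.3504, 0.0416, -0.0021])]
scene ratchet_base [(0.75, [0.6147, -0.0212, 0.0731]), (0.72, [0.5428, -0.0308, 0.0011])]
scene wheel_top [(0.82, [0.5414, -0.0279, 0.0306])]
scene red_ball [(0.69, [0.4597, 0.0685, 0.1098])]
scene peg [(0.74, [0.6156, -0.0191, 0.0758]), (0.71, [0.5198, 0.0674, 0.0312])]
scene pawl_nose_tip [(0.87, [0.5179, 0.0675, 0.0372]), (0.72, [0.4938, -0.2081, 0.0])]
scene pin_tin [(0.88, [0.4926, -0.2101, 0.0005])]
scene brush_head [(0.81, [0.3799, -0.1211, -0.0049])]
scene wax_lump [(0.85, [0.3571, 0.0341, -0.0049])]
```

View pics/top0.png

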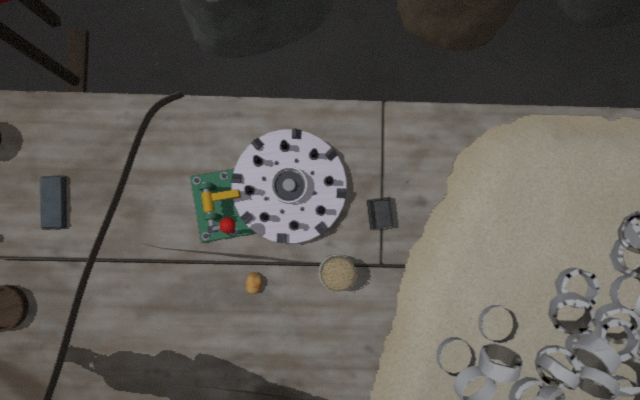

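View pics/scene0.png

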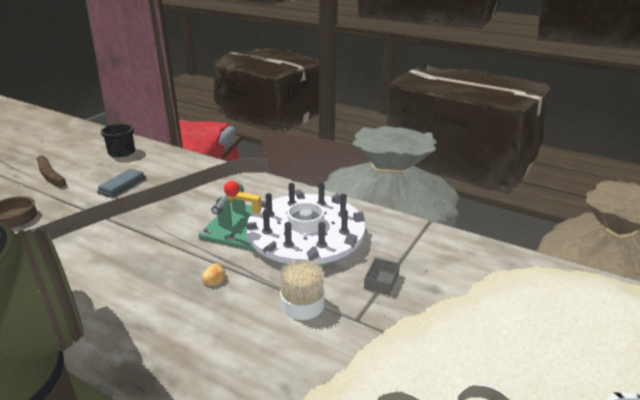

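The top view shows the wheel centre at about (289,185), the ball at (228,225) and the pawl at (220,196). Both cameras put the wheel centre near (0.538, -0.030), with a base yaw of about 12° and the wheel at about -0.07 rad. I'll shut the gripper and move above the wheel side of the ball, at base (-57, 70) mm.

```bash
python3 -m inch '[[[2,-3.5,0,-5],[4,-7,0,-10],[6,-10.5,0,-15],[8,-14,0,-20],[10,-17.5,0,-25],[12,-21,0,-30],[14,-24.5,0,-35],[16,-28,0,-41],[18,-31.5,0,-47],[20,-35,0,-54]]]' 1
python3 -m inch '[[[1.9,-3.5,0,0],[3.8,-7,0,0],[5.7,-10.4,0,0],[5.7,-10.4,0,0],[5.7,-10.4,0,0],[5.7,-10.4,0,0]]]'
python3 - <<'E'
from h import *
im,d,K,T=look("wrist","w0.png")
s=robot.get_state();print(s["t"],s["position"],s["tcp_rot"][:,1],s["joints"],s["finger_gap"],robot.finger_overhang)
for l in("wheel_top","red_ball","peg","pawl_nose_tip"): print(l,tip(l,"wrist",T)[:8])
E
```

```text
t: 1.73
position: [0.4117, 0.1288, 0.2396]
tcp_rot: [[-0.208, 0.978, 0.001], [0.978, 0.208, 0.0], [0.0, 0.001, -1.0]]
force: [0.5, 0.6, -0.2]
finger_gap: 0.0001
grip_force: 0.0
t: 2.23
position: [0.4677, 0.0267, 0.2391]
tcp_rot: [[-0.212, 0.977, -0.001], [0.977, 0.212, 0.0], [0.001, -0.001, -1.0]]
force: [-0.2, 0.3, 0.7]
finger_gap: 0.0003
grip_force: 0.0
2.2833 [0.46741947 0.02735425 0.23919321] [ 9.76922444e-01  2.13593002e-01 -7.53763688e-04] [ 3.33108983e+00  9.38204416e+00 -1.51853144e+01  6.54806757e+01
  2.71952379e-02  8.09980929e+01] -1.9908114314141446e-06 0.008
wheel_top [(0.75, [0.5379, -0.0326, 0.0298])]
red_ball [(0.58, [0.4635, 0.0679, 0.1076])]
peg [(0.77, [0.6148, -0.0187, 0.0766])]
pawl_nose_tip [(0.91, [0.5214, 0.0664, 0.0343])]
```

View pics/w0.png

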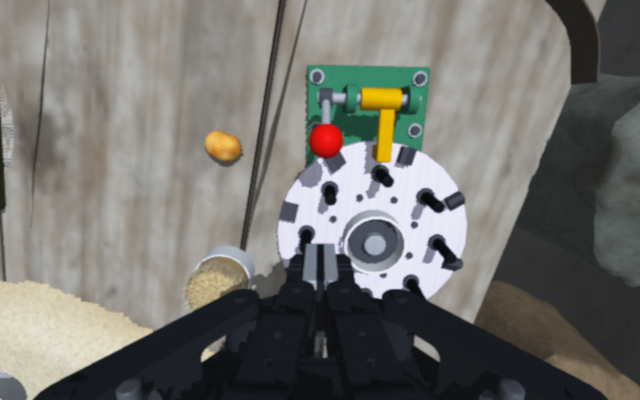

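The wrist view shows the tool square to the base and the fingertips (320,255) lined up with the ball (326,141). I'll descend to just above the pegs and push the ball along base +y.

```bash
python3 -m inch '[[[0,0,-3,0],[0,0,-6,0],[0,0,-9,0],[0,0,-11,0],[0,0,-13,0],[0,0,-13,0],[0,0,-13,0]]]'
python3 -m inch '[[[-0.2,1,0,0],[-0.4,2,0,0],[-0.55,2.6,0,0],[-0.7,3.2,0,0],[-0.8,3.8,0,0],[-0.9,4.4,0,0],[-1.05,5,0,0],[-1.2,5.6,0,0],[-1.3,6.2,0,0],[-1.4,6.8,0,0]]]'
python3 -m inch '[[[-0.1,0.4,0,0],[-0.2,0.8,0,0],[-0.2,0.8,0,0],[-0.2,0.8,0,0]]]'
python3 - <<'E'
from h import *
for c in("top","scene"):
    im,d,K,T=look(c,c+"1.png"); print(c,tip("red_ball",c,T),tip("peg",c,T))
    if c=="scene": cv2.imwrite("pics/s1c.png",cv2.resize(im[120:320,160:420,::-1],None,fx=3,fy=3))
print(robot.get_state()["t"])
E
```

```text
t: 3.07
position: [0.4669, 0.0273, 0.1088]
tcp_rot: [[-0.214, 0.977, -0.003], [0.977, 0.214, -0.0], [0.0, -0.003, -1.0]]
force: [-0.3, -1.0, -0.6]
finger_gap: -0.0002
grip_force: 0.0
t: 3.9
position: [0.4536, 0.0953, 0.1091]
tcp_rot: [[-0.213, 0.977, -0.001], [0.977, 0.213, 0.0], [0.0, -0.001, -1.0]]
force: [-0.4, -0.4, -0.8]
finger_gap: 0.0004
grip_force: 0.1
t: 4.23
position: [0.452, 0.1028, 0.1092]
tcp_rot: [[-0.213, 0.977, -0.0], [0.977, 0.213, -0.0], [-0.0, -0.0, -1.0]]
force: [1.2, 0.0, -0.4]
finger_gap: 0.0002
grip_force: 0.0
top [] []
scene [(0.62, [0.4442, 0.1411, 0.1083])] [(0.95, [0.6111, -0.0182, 0.077])]
4.5333
```

View pics/s1c.png

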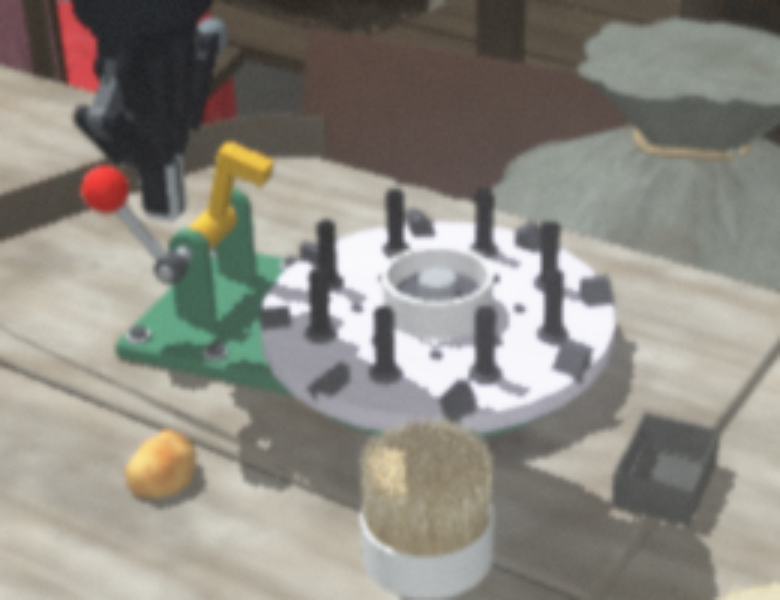

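The pawl is up, with the ball at (105,188) and the yellow pawl raised, and the wheel hasn't moved. Next I'll retreat, rise, and move above the gap behind the peg at world -81°.

```bash
python3 -m inch '[[[0.2,-1,0,0],[0.4,-2,2,0],[0.4,-2,5,0],[0.4,-2,9,0],[1.5,-5,9,-5],[2.6,-8.5,9,-10],[3.7,-12,9,-15],[4.8,-15,9,-20],[5.8,-18,9,-26],[6.8,-20.6,9,-26]]]'
python3 -m inch '[[[0,0,0,0],[0,0,0,0],[0,0,0,0]]]'
python3 - <<'E'
from h import *
im,d,K,T=look("wrist","w2.png")
im,d,K,T=look("top"); print(tip("peg","top",T),tip("red_ball","top",T))
E
```

```text
t: 5.37
position: [0.5202, -0.1063, 0.1994]
tcp_rot: [[0.242, 0.97, 0.0], [0.97, -0.242, -0.001], [-0.001, 0.0, -1.0]]
force: [-0.4, -0.2, 0.8]
finger_gap: 0.0001
grip_force: 0.0
t: 5.62
position: [0.5194, -0.1036, 0.199]
tcp_rot: [[0.238, 0.971, -0.001], [0.971, -0.238, 0.0], [0.0, -0.001, -1.0]]
force: [-0.1, 0.8, -0.6]
finger_gap: 0.0
grip_force: 0.0
[(0.75, [0.6125, -0.0177, 0.0764])] [(0.79, [0.4444, 0.1447, 0.1095])]
```

View pics/w2.png

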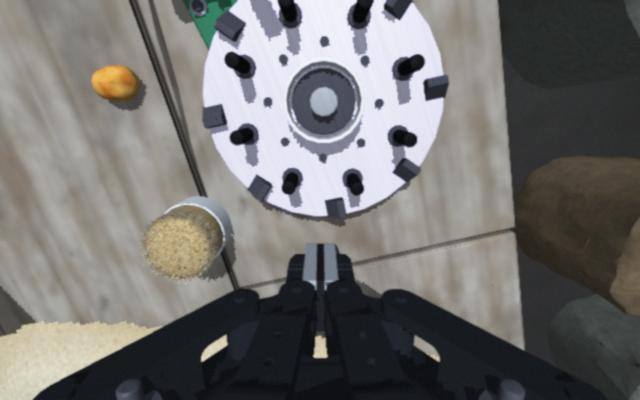

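The finger is centred between the pegs at (291,180) and (352,183). I'll descend and sweep along the arc.

```bash
python3 -m inch '[[[0,0,-3.5,0],[0,0,-7,0],[0,0,-9.5,0],[0,0,-12,0],[0,0,-13.7,0],[0,0,-13.7,0],[0,0,-13.7,0]]]'
python3 -m inch '[[[0.64,-0.13,0,5],[1.29,-0.2,0,10],[1.94,-0.22,0,15],[2.6,-0.18,0,20],[3.25,-0.08,0,25],[3.88,0.07,0,30],[4.5,0.28,0,35],[5.1,0.54,0,40],[5.56,0.79,0,44],[5.95,1.03,0,47.5]]]'
python3 -m inch '[[[0,0,0,0],[0,0,0,0],[0,0,0,0]]]'
python3 - <<'E'
from h import *
for c in("top","scene"):
    im,d,K,T=look(c,c+"3.png"); r=tip("peg",c,T); print(c,r,[np.degrees(np.arctan2(p[1]+.0305,p[0]-.538))-12.2 for _,p in r],tip("red_ball",c,T))
E
```

```text
t: 6.4
position: [0.5191, -0.1025, 0.0619]
tcp_rot: [[0.236, 0.972, -0.002], [0.972, -0.236, 0.0], [-0.0, -0.002, -1.0]]
force: [0.6, -0.5, 0.3]
finger_gap: -0.0002
grip_force: 0.0
t: 7.23
position: [0.5805, -0.0935, 0.0641]
tcp_rot: [[-0.559, 0.829, 0.002], [0.829, 0.559, -0.002], [-0.003, 0.0, -1.0]]
force: [-1.8, -2.3, 0.6]
finger_gap: 0.0001
grip_force: 1.1
t: 7.48
position: [0.5803, -0.0929, 0.0635]
tcp_rot: [[-0.555, 0.832, 0.002], [0.832, 0.555, -0.0], [-0.001, 0.002, -1.0]]
force: [-0.0, -0.2, 0.6]
finger_gap: 0.0
grip_force: 0.0
top [(0.89, [0.5863, 0.0282, 0.0758])] [np.float64(38.35149752775183)] [(0.95, [0.4389, 0.1467, 0.1072])]
scene [(0.65, [0.5913, 0.0283, 0.0754]), (0.24, [0.5175, 0.0801, 0.1033])] [np.float64(35.60886969687391), np.float64(88.30075207611455)] [(0.63, [0.4461, 0.1423, 0.1064])]
```

The wheel is at about 37° (0.65 rad), in the middle of the window, and the pawl is still up. I'll back off and go round to the far side of the ball.

```bash
python3 -m inch '[[[-0.35,-0.25,0,-1],[-0.5,-0.4,1,-1],[-0.5,-0.4,4,-1],[-0.5,-0.4,8,-1],[-0.5,-0.4,12,-1],[-1,0,14,-1],[-2.7,3.6,14,-5],[-4.5,7.2,14,-10],[-6.3,10.8,14,-16],[-8.1,14.4,14,-21.5]]]'
python3 -m inch '[[[-1.6,3.4,0,0],[-3.2,6.8,0,0],[-4.8,10.2,0,0],[-6.5,13.6,0,0],[-6.5,13.6,0,0],[-6.5,13.6,0,0],[-6.5,13.6,0,0]]]'
```

```text
t: 8.62
position: [0.4975, 0.0518, 0.2033]
tcp_rot: [[-0.206, 0.978, 0.001], [0.978, 0.206, 0.0], [0.0, 0.001, -1.0]]
force: [-0.0, 0.0, 0.0]
finger_gap: -0.0
grip_force: 0.0
t: 9.2
position: [0.4336, 0.1867, 0.2028]
tcp_rot: [[-0.213, 0.977, 0.001], [0.977, 0.213, -0.0], [-0.0, 0.001, -1.0]]
force: [-0.3, -0.3, -0.9]
finger_gap: -0.0001
grip_force: 0.0
```

```bash
python3 -m inch '[[[0,0,-3,0],[0,0,-6,0],[0,0,-8,0],[0,0,-9.8,0],[0,0,-9.8,0],[0,0,-9.8,0]]]'
python3 -m inch '[[[0.2,-1,0,0],[0.4,-2,0,0],[0.55,-2.6,0,0],[0.7,-3.2,0,0],[0.8,-3.8,0,0],[0.95,-4.4,0,0],[1.1,-5,0,0],[1.2,-5.6,0,0],[1.3,-6,0,0],[1.35,-6.4,0,0]]]'
python3 -m inch '[[[0,0,0,0],[0,0,0,0],[-0.4,2,0,0],[-0.8,4,0,0],[-1.2,6,2,0],[-1.2,6,5,0],[-1.2,6,9,0],[-1.2,6,9,0],[-1.2,6,9,0]]]'
python3 - <<'E'
from h import *
for c in("top","scene"):
    im,d,K,T=look(c,c+"4.png"); r=tip("peg",c,T); print(c,[np.degrees(np.arctan2(p[1]+.0305,p[0]-.538))-12.2 for _,p in r],tip("red_ball",c,T),tip("pawl_nose_tip",c,T))
    if c=="scene": cv2.imwrite("pics/s4c.png",cv2.resize(im[120:320,160:420,::-1],None,fx=3,fy=3))
E
```

```text
t: 9.7
position: [0.4334, 0.1853, 0.1039]
tcp_rot: [[-0.21, 0.978, -0.002], [0.978, 0.21, -0.001], [-0.001, -0.002, -1.0]]
force: [-0.6, -0.5, 0.4]
finger_gap: -0.0001
grip_force: 0.0
t: 10.53
position: [0.4471, 0.1224, 0.1042]
tcp_rot: [[-0.213, 0.977, -0.0], [0.977, 0.213, -0.0], [-0.0, -0.0, -1.0]]
force: [0.3, -0.8, 0.6]
finger_gap: 0.0005
grip_force: 0.0
t: 11.28
position: [0.4369, 0.1843, 0.1967]
tcp_rot: [[-0.214, 0.977, 0.005], [0.977, 0.214, 0.002], [0.001, 0.006, -1.0]]
force: [0.4, -0.3, 0.1]
finger_gap: 0.0
grip_force: 0.0
top [np.float64(36.926518426258454), np.float64(116.09899995140573)] [(0.78, [0.4582, 0.0751, 0.1141])] [(0.74, [0.5166, 0.0725, 0.0328])]
scene [np.float64(36.83831001818302)] [(0.76, [0.4611, 0.071, 0.108])] [(0.75, [0.5183, 0.0699, 0.0347])]
```

View pics/s4c.png

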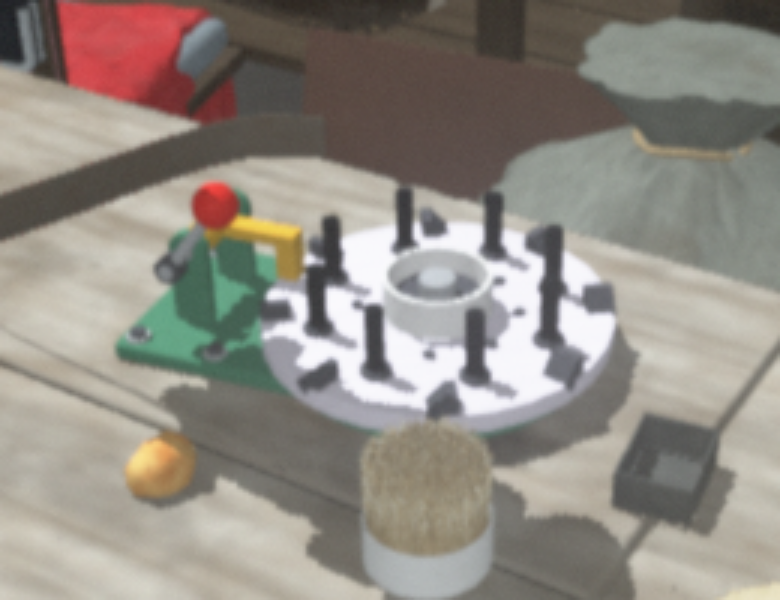

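The pawl is down, with the ball at (215,204) and the nose at (290,255), 34 mm above the bench. The wheel is at about 0.64 rad, the arm is clear, and the loose things haven't moved.

```bash
python3 -c "
from rig import robot
print(robot.finish_job())"
```

```text
the job is handed in; nothing more can be done
None
```

I let the wheel back one notch and handed the job in. The last images showed the wheel at about 0.64 rad, the pawl down in the next gap (nose 34 mm above the bench), the loose things in place and the arm clear; no verdict came back.

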